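Let the lid of the router-bit box down without a bang

TASK

The router-bit box stands open, its lid upright on the hinge. Without gripping anything, tip the lid forward over its balance point, catch it from underneath on a finger as it falls, and let it down on that finger until it is fully shut, without letting it bang. Do not pinch the lid, leave the things around the box where they are, and take the hand away at the end.

Things in the scene. Friction and masses are not known exactly. Their poses are not given: they have to be found in the camera images.
- bit_box: Plywood router-bit box fixed to the bench: 160 mm deep (its x), 280 wide (y), 85 high, walls 9 mm; inside, steel bits stand in a drilled block, none above 75 mm. Origin: centre of its underside, on the bench. Its +x points from the front wall (robot's side) to the back wall with the hinge; z up. Turned up to 20 degrees either way.
- lid (a joint): Lid angle: 0 fully shut, grows as it opens, 1.57 upright, stops at 1.80 leaning back; starts at 1.60 to 1.70. Flat panel, 185 mm from hinge to front edge, 280 wide, 13 thick, about 0.46 kg (25 % more or less). The hinge is slightly stiff: near upright the lid stands by itself or sinks back to its stop; more than about 13 degrees forward of upright it falls freely.
- hinge_mid (a point): Middle of the hinge line: 80 mm along the box's +x from the box's centre, 85 mm above the bench, in the plane of the lid's underside. Its frame is the lid's: x from the lid's free edge towards the hinge and z out of the outer face. Lid: a 4 mm dark lining (lid_c0: underside, z 0 to 4 mm, towards the robot when upright) under a 9 mm plywood board (lid_c1: outer face at z = 13 mm).
- lip (a point): Middle of the lid's free (front) edge, on its underside, 185 mm from the hinge; with the lid upright, the middle of the top edge, 270 mm above the bench, robot's side of the panel. Shut, the underside lies on the rim, 85 mm above the bench, and this edge overhangs the front wall by 25 mm along the whole width: a finger lip. Axes as hinge_mid.
- glue: Bystander: standing glue bottle, 58 mm across, 170 mm high, beside the box on its +y side. Origin under its centre.
- tape: Bystander: tape measure, 72 x 40 x 66 mm high, standing beside the box on its -y side. Origin under its centre.
- offcut: Bystander: pine offcut, 110 x 70 x 28 mm high, lying beside the box's front corner on its +y side. Origin under its centre.

How it is judged:
By the outcome, as a careful person would: the job done as asked, in the order asked, and still so for the second after the job is handed in, with the robot touching nothing.
It also fails if it takes over 48 s, if anything falls off the work surface, if the arm or the gripper's body presses on something with over 40 N, if the wrist force passes 120 N, or if a joint passes its speed limit or range.

ROBOT

A 7-joint arm with a two-finger parallel gripper is mounted at the origin on the work surface. World frame = base frame: x ahead of the robot, y to its left, z up, the work surface at z = 0. Lengths are in m, angles in rad, forces in N, time in s.
With the tool pointing down it reaches from about 0.4 to 0.85 m from the base axis. Payload 4.5 kg.
Tool frame: the origin (TCP) lies at the very end of the fingers, on their centre line; the grasp point (between the pads) lies 19 mm behind it; z points along the fingers, y is the line along which they close (so a half turn about z gives the same grasp; the last joint's range is limited). The gripper opens to 88 mm and grips with 3 to 60 N. Pads are 18 mm wide; open, the fingers measure 123 mm over their backs; the gripper's body (75 mm by 187 mm) begins 45 mm behind the grasp point.
Start: joints at [-1.263, 0.689, -0.195, 1.565, 0.157, 0.902, -0.215], TCP at [0.169, 0.602, 0.239] pointing down, gripper open.
Joint ranges: [-3.01, 3.01], [-0.46, 2.08], [-1.47, 1.51], [0.13, 2.56], [-1, 4.14], [0.04, 2.09], [-2.66, 2.66]. Speed limits (rad/s): [2.57, 2.57, 3.14, 3.14, 3.14, 3.14, 3.14].

INTERFACE

Orientations are given as a unit quaternion [x, y, z, w].
In Python, from plant import r gives the robot as it stands. The module is installed in compiled form; this text tells all that it offers.
- The arm moves only by the tool step_arm, never from a script. Its argument "increments" is a list of rows, each a list of 2 entries, a list of its own where there are three numbers: the shift along the world's x, y, z in cm, then the turn, a rotation vector about the world's x, y, z in degrees. A call has exactly 10 rows; each row shifts and turns the commanded pose from where the row before left it; what a row does not reach is not made up. A row lasts 1/10 s, in which the tool goes at most 50 mm and 8.59 degrees, less where a joint would pass 70% of its speed; a pose out of reach is approached as far as the arm can. A call is refused whole if a number of a shift passes 5 or a number of a turn 8.59, either way. A call with a gripper value outside its range is refused whole. "fingers" is the opening, from 0 (shut) to 1 (fully open), set as the call begins (left out, the last holds). The fingers move at their own pace and stop on an object; "grip_force" is the grip in N (left out, the last holds). Time passes only in rows, so rows that do not move let the fingers close, or fill a call up. It gives the time, the measured TCP pose, the force, the opening and the grip force at its end, in the units of the state.
- r.get_state(): the state, without advancing time (a new reading comes with each control period).
- r.snapshot(name): name is "side" or "top"; returns (picture, depth): 400x640x3 uint8, red, green, blue; 400x640 float32, m along the optical axis (not along the pixel's ray), 0 where there is no reading.
- r.calibration(name): a dict with "fov_y" (degrees; the focal length in pixels is half the picture's height over the tangent of half this angle, whatever the lens; pixels are square), "cx", "cy" (the principal point, pixels), "k1" (the pictures are not rectified: a ray, as slopes to the right and down, at radius r is drawn at 1 + k1 r^2 times it, then the intrinsics apply), "R" (3x3) and "t" (3): a world point X has camera coordinates R X + t. Camera axes: x right, y down, z forward; pixel columns grow to the right and rows downward; lengths in m; the calibration is good to about 2 mm. A picture is of the moment at which its call begins. calibration takes no time and is no camera call.
- r.finish_job(): hands the job in; it is judged then, once.
The state is a dict: "clock": time; "q": joint angles; "qd": joint speeds; "joint_torque": joint torques, N m; "tool_pos": TCP position; "eef_rot": TCP orientation; "contact_force": force on the tool from outside, world axes, zero at the start; "moment": the same for the moment, N m; "opening": opening from 0.0 (shut) to 1.0 (fully open); "finger_force": force on a finger pad.
Only numpy, scipy, OpenCV 4.12 (cv2) and the standard library are available. Lean on these libraries where they do the work, as an engineer would, in place of code of your own. Each camera call takes 0.05 s, during which the arm holds its last target. There are 200 camera calls.

## Working session

There is one attempt and no reset: what is moved stays moved. The work goes in short steps, Python scripts to look and compute and a tool call to move; the robot and the scene stay as the last step left them, time stands still between calls to the robot, and variables do not carry over. Pictures are saved under pics/ and viewed, at most 10 in all, crops included, and the job is handed in when it is done.

Besides the shell and the picture viewer there is one more tool, called after "Request:" by a JSON object that holds its "name" and its "arguments", one argument or row to a line. step_arm: Moves the arm, as the interface text tells. Its arguments: {"type":"object","properties":{"increments":{"type":"array","items":{"type":"array"}},"fingers":{"type":"number"},"grip_force":{"type":"number"}},"required":["increments"]}

```bash
mkdir -p pics; cat > h.py <<'E'
import numpy as np, cv2
from plant import r
def cast(name,depth):
    c=r.calibration(name); f=200/np.tan(np.radians(c["fov_y"])/2)
    R=np.array(c["R"]);t=np.array(c["t"])
    K=np.array([[f,0,c["cx"]],[0,f,c["cy"]],[0,0,1]])
    v,u=np.mgrid[0:400,0:640]
    p=cv2.undistortPoints(np.stack([u.ravel(),v.ravel()],1).astype(np.float64)[:,None],K,np.array([c["k1"],0,0,0.]))[:,0]
    rays=np.c_[p,np.ones(len(p))]
    P=(rays*depth.reshape(-1,1)-t)@R
    P[depth.ravel()==0]=np.nan
    return P.reshape(400,640,3)
E
python3 - <<'E'
from h import *
for n in("side","top"):
    im,d=r.snapshot(n); cv2.imwrite(f"pics/{n}0.png",im[:,:,::-1]); np.savez(f"{n}0.npz",im=im,d=d,P=cast(n,d))
    c=r.calibration(n); print(n,(-np.array(c["R"]).T@c["t"]).round(3),c["fov_y"])
s=r.get_state();print({k:np.round(v,3) for k,v in s.items()})
E
```

```text
side [0.271 0.496 0.663] 54.78802918186561
top [0.487 0.046 1.194] 47.23738762100209
{'clock': np.float64(0.1), 'q': array([-1.263,  0.69 , -0.195,  1.566,  0.157,  0.903, -0.215]), 'qd': array([-0.   , -0.001, -0.   , -0.003,  0.001,  0.001, -0.001]), 'joint_torque': array([-3.0000e-03, -5.2850e+01, -1.2710e+00, -1.5384e+01, -5.3000e-02,
        2.0000e-03,  0.0000e+00]), 'tool_pos': array([0.169, 0.601, 0.238]), 'eef_rot': array([ 0.136,  0.991, -0.001, -0.   ]), 'contact_force': array([-0.073,  0.566,  0.04 ]), 'moment': array([ 0.024, -0.001,  0.007]), 'finger_force': np.float64(0.0), 'opening': np.float64(0.997)}
```

View pics/side0.png

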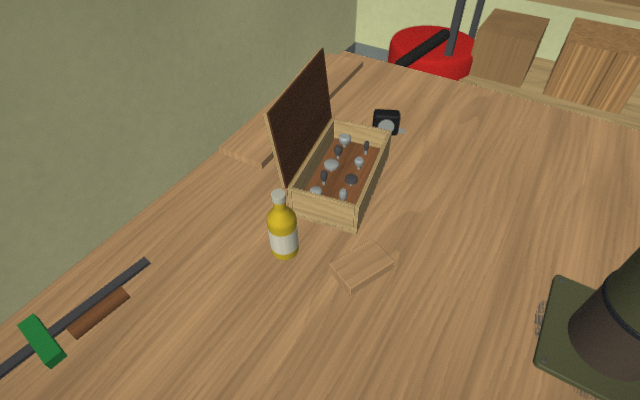

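View pics/top0.png

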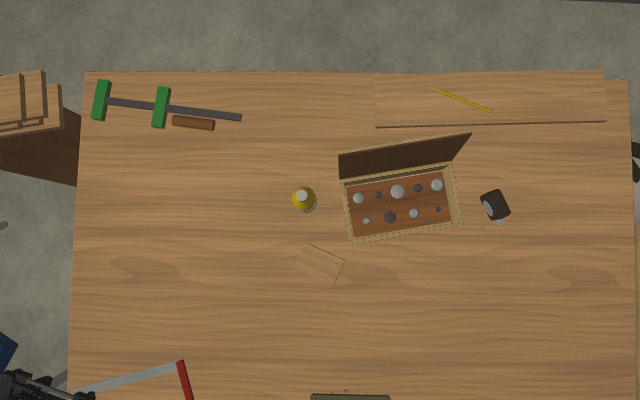

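The side view shows the dark lining from (270,115) to (330,120), the box at about (345,175), glue (283,230), tape (386,122) and offcut (362,266). The top view shows the lid's top edge from (338,155) to (471,134), and the arm parked at the lower left.

```bash
python3 - <<'E'
from h import *
for n,roi in(("side",(255,340,40,190)),("top",(330,480,125,185))):
    z=np.load(f"{n}0.npz");P=z["P"];im=z["im"]
    m=np.zeros((400,640),bool);m[roi[2]:roi[3],roi[0]:roi[1]]=1
    hsv=cv2.cvtColor(im,cv2.COLOR_RGB2HSV)
    m&=(hsv[...,2]<75)&(P[...,2]>.12)
    m=cv2.erode(m.astype(np.uint8),np.ones((3,3)))>0
    Q=P[m];Q=Q[~np.isnan(Q).any(1)]
    c=np.median(Q,0)
    for _ in range(3):
        nrm=np.linalg.svd(Q-Q.mean(0))[2][2] if len(Q)<3000 else np.linalg.eigh(np.cov(Q.T))[1][:,0]
        e=(Q-Q.mean(0))@nrm; Q=Q[abs(e)<max(.004,2*e.std())]
    nrm*=-np.sign(nrm[0])
    h=nrm[:2]/np.linalg.norm(nrm[:2])
    print(n,len(Q),"mean",Q.mean(0).round(4),"n",nrm.round(3),"yaw",np.degrees(np.arctan2(-h[1],-h[0])).round(2),"lidangle",(np.pi/2+np.arctan2(nrm[2],-0+np.linalg.norm(nrm[:2]))).round(3), "zmax",np.percentile(Q[:,2],99.5).round(3),"std",e.std().round(4))
    ax=np.array([-h[1],h[0]]);ax*=np.sign(ax[1]);a=Q[:,:2]@ax;print(" along ends",a.min().round(3),a.max().round(3),ax.round(3))
    # box rim pts 
    m=(P[...,2]>.079)&(P[...,2]<.089)&(P[...,0]>.3)&(P[...,0]<.9)&(abs(P[...,1])<.35)&(hsv[...,2]>90)
    k,l,s,_=cv2.connectedComponentsWithStats(m.astype(np.uint8))
    R=P[m][:,:2].astype(np.float32);(cx,w,an)=cv2.minAreaRect(R);print(" rim",cx,w,an)
z=np.load("top0.npz");P=z["P"]
for nm,(a,b,c,d),(lo,hi) in (("glue",(285,325,180,220),(.02,.2)),("tape",(475,515,185,228),(.02,.1)),("offcut",(290,350,238,290),(.015,.06))):
    Q=P[c:d,a:b].reshape(-1,3);Q=Q[(Q[:,2]>lo)&(Q[:,2]<hi)];print(nm,Q.min(0).round(3),Q.max(0).round(3),np.median(Q,0).round(3))
E
```

```text
side 3317 mean [ 0.6803 -0.0804  0.1987] n [-0.975 -0.184  0.125] yaw 10.7 lidangle 1.696 zmax 0.264 std 0.0006
 along ends -0.354 -0.082 [-0.186  0.983]
 rim (0.5843733549118042, -0.052203819155693054) (0.172425776720047, 0.40410223603248596) 10.009822845458984
top 2002 mean [ 0.6837 -0.0948  0.1994] n [-0.975 -0.186  0.124] yaw 10.81 lidangle 1.695 zmax 0.261 std 0.0005
 along ends -0.358 -0.086 [-0.187  0.982]
 rim (0.581519603729248, -0.06018616259098053) (0.16158661246299744, 0.3923073410987854) 10.58271312713623
glue [0.566 0.095 0.023] [0.621 0.151 0.174] [0.588 0.12  0.115]
tape [ 0.555 -0.39   0.02 ] [ 0.63  -0.329  0.071] [ 0.592 -0.353  0.063]
offcut [0.382 0.009 0.016] [0.502 0.148 0.05 ] [0.435 0.085 0.027]
```

Request:
{"name": "step_arm", "arguments": {
  "increments": [
    [[2,-3,2],[0,0,-3]],
    [[2.5,-3.5,2],[0,0,-3.2]],
    [[2.6,-3.5,2],[0,0,-3.2]],
    [[2.6,-3.5,2],[0,0,-3.2]],
    [[2.6,-3.5,2],[0,0,-3.2]],
    [[2.6,-3.5,2],[0,0,-3.2]],
    [[2.6,-3.5,2],[0,0,-3.2]],
    [[2.6,-3.5,2],[0,0,-3.2]],
    [[2.6,-3.5,0],[0,0,-3.2]],
    [[2.6,-3.5,0],[0,0,-3.2]]
  ],
  "fingers": 0.7
}}

```text
clock: 1.1
tool_pos: [0.4228, 0.2552, 0.3993]
eef_rot: [0.404, 0.915, 0.001, 0.0]
contact_force: [1.0, 0.5, -0.7]
opening: 0.698
finger_force: 0.0
```

```bash
cat > log.py <<'E'
import json,os
from plant import r
s=r.get_state()
d=[list(map(float,s[k])) for k in("q","tool_pos","eef_rot")]
L=json.load(open("log.json")) if os.path.exists("log.json") else [[[-1.263,.69,-.195,1.566,.157,.903,-.215],[.169,.601,.238],[.136,.991,-.001,0]]]
L.append(d);json.dump(L,open("log.json","w"))
import numpy as np
print(s["clock"],np.round(s["q"],3),np.round(s["tool_pos"],4),np.round(s["eef_rot"],3),np.round(s["contact_force"],2),s["opening"])
E
python3 log.py
```

```text
1.1 [-0.618  0.331 -0.026  1.703  0.009  1.106  0.093] [0.4228 0.2552 0.3993] [0.404 0.915 0.001 0.   ] [ 1.05  0.51 -0.68] 0.6983099846649522
```

Request:
{"name": "step_arm", "arguments": {
  "increments": [
    [[2.6,-3.5,0],[0,0,-3.2]],
    [[2.6,-3.5,0],[0,0,-3.2]],
    [[2.6,-3.5,0],[0,0,-3.2]],
    [[2.6,-3.5,0],[0,0,-3.2]],
    [[2.6,-3.5,0],[0,0,-3.2]],
    [[2.6,-3.5,0],[0,0,-3.2]],
    [[2.6,-3.5,0],[0,0,-3.2]],
    [[2.6,-3.5,0],[0,0,-3.2]],
    [[2.6,-3.5,0],[0,0,-3.2]],
    [[2.9,-3.5,0],[0,0,-3.0]]
  ]
}}

```text
clock: 2.1
tool_pos: [0.6854, -0.0946, 0.3984]
eef_rot: [0.639, 0.769, -0.0, -0.001]
contact_force: [1.4, 0.2, 0.1]
opening: 0.695
finger_force: 0.0
```

```bash
python3 log.py; cat > kin.py <<'E'
import json,numpy as np
from scipy.spatial.transform import Rotation as Ro
from scipy.optimize import least_squares
L=json.load(open("log.json"))
def fk(q,p):
    d1,L1,L2,L3=p[:4]; o=p[4:11]; sg=SG
    R=Ro.identity(); x=np.array([0,0,d1])
    a=np.asarray(q)*sg+o
    R=R*Ro.from_euler('z',a[0])*Ro.from_euler('y',a[1]); 
    R=R*Ro.from_euler('z',a[2]); x=x+R.apply([p[11],0,L1]); R=R*Ro.from_euler('y',a[3])
    R=R*Ro.from_euler('z',a[4]); x=x+R.apply([p[12],0,L2]); R=R*Ro.from_euler('y',a[5])
    R=R*Ro.from_euler('z',a[6]); x=x+R.apply([0,0,L3]); return x,R
E
python3 - <<'E'
import itertools,numpy as np,kin
from kin import *
best=[]
for s in itertools.product([1,-1],repeat=7):
    if s[1]<0 or s[3]<0 or s[5]<0: continue
    kin.SG=np.array(s)
    for o7 in (0,np.pi/2,np.pi,-np.pi/2):
      for o1 in (0,np.pi):
        def f(v):
            p=np.r_[v[:4],o1,np.zeros(5),o7,0,0]
            e=[]
            for q,x,r in L:
                X,R=kin.fk(q,p); e+=list((X-x)*3)+list((R.inv()*Ro.from_quat(r)).as_rotvec())
            return np.array(e)
        z=least_squares(f,[.36,.42,.42,.25]); best.append((z.cost,s,o1,o7,z.x.round(4)))
best.sort(key=lambda b:b[0]); [print(b) for b in best[:3]]
E
```

```text
2.1 [-0.011  0.68   0.188  1.086 -0.12   1.386  0.342] [ 0.6854 -0.0946  0.3984] [ 0.639  0.769 -0.    -0.001] [1.35 0.16 0.13] 0.6945420480284767
(np.float64(0.026715518968813943), (-1, 1, -1, 1, -1, 1, -1), 0, 1.5707963267948966, array([-11.7739,   0.5131,   0.3655, -11.845 ]))
(np.float64(0.10694128415842602), (-1, 1, -1, 1, 1, 1, -1), 0, 1.5707963267948966, array([ 0.0089,  0.5641,  0.3438, -0.0111]))
(np.float64(0.16738999076703548), (-1, 1, 1, 1, -1, 1, -1), 0, 1.5707963267948966, array([-0.4376,  0.4989,  0.3688, -0.5322]))
```

Request:
{"name": "step_arm", "arguments": {
  "increments": [
    [[-1,0,0.5],[1.5,-7.9,0]],
    [[-1,0,0.5],[1.5,-7.9,0]],
    [[-2,0,0],[1.5,-7.9,0]],
    [[-3,0,0],[1.5,-7.9,0]],
    [[-4,-1,0],[1.5,-7.9,0]],
    [[-4,-1,0],[0,0,0]],
    [[-4,-1,0],[0,0,0]],
    [[0,0,0],[0,0,0]],
    [[0,0,0],[0,0,0]],
    [[0,0,0],[0,0,0]]
  ]
}}

```text
clock: 3.1
tool_pos: [0.5194, -0.115, 0.4088]
eef_rot: [0.603, 0.734, 0.246, 0.19]
contact_force: [0.7, -0.3, 0.6]
opening: 0.701
finger_force: 0.0
```

```bash
python3 log.py; python3 - <<'E'
import itertools,numpy as np,kin
from kin import *
kin.SG=np.array([-1,1,-1,1,-1,1,-1])
def f(v,n=0):
    p=np.r_[v[:4],0,v[6],0,v[7],0,v[8],v[9],v[4:6]]
    e=[]
    for q,x,r in L:
        X,R=kin.fk(q,p); e+=list((X-x)*3)+list((R.inv()*Ro.from_quat(r)).as_rotvec())
    return np.array(e)
z=least_squares(f,[.36,.42,.42,.25,0,0,0,0,0,1.57]);print(z.cost,z.x.round(4));print(z.fun.reshape(-1,6).round(4)); np.save("p.npy",z.x)
E
```

```text
3.1 [ 0.582  0.201 -0.323  2.093 -0.678  0.37   1.056] [ 0.5194 -0.115   0.4088] [0.603 0.734 0.246 0.19 ] [ 0.68 -0.3   0.64] 0.7005836832969522
0.031035902820530092 [ 2.937e-01  5.678e-01  3.222e-01  2.983e-01 -1.200e-03 -3.080e-02
  2.180e-02  5.600e-03 -2.740e-02  1.568e+00]
[[-0.1333  0.0535  0.0154 -0.0007 -0.0066  0.0025]
 [-0.0765  0.115   0.0141 -0.     -0.0007  0.0029]
 [-0.0077  0.1417 -0.0195 -0.001   0.0037  0.0022]
 [-0.0044  0.0321 -0.0101 -0.0071  0.0094 -0.0076]]
```

```bash
cat > kin.py <<'E'
import json,numpy as np
from scipy.spatial.transform import Rotation as Ro
from scipy.optimize import least_squares
L=json.load(open("log.json"))
SG=np.array([-1,1,-1,1,-1,1,-1])
def fk(q,p):
    a=np.asarray(q)*SG; R=Ro.identity(); x=np.array([0,0,p[0]])
    R=R*Ro.from_euler('z',a[0]); x=x+R.apply([p[4],p[5],0]); R=R*Ro.from_euler('y',a[1])
    R=R*Ro.from_euler('z',a[2]); x=x+R.apply([p[6],p[7],p[1]]); R=R*Ro.from_euler('y',a[3])
    R=R*Ro.from_euler('z',a[4]); x=x+R.apply([p[8],p[9],p[2]]); R=R*Ro.from_euler('y',a[5])
    R=R*Ro.from_euler('z',a[6]+np.pi/2); T=R.apply([0,0,1]); x=x+p[3]*T; return x,R
def f(v):
    e=[]
    for q,x,r in L:
        X,R=fk(q,v); e+=list((X-x)*3)+list((R.inv()*Ro.from_quat(r)).as_rotvec())
    return np.r_[e,np.array(v[4:])*.01]
def fit(): return least_squares(f,[.33,.42,.4,.27]+[0]*6)
E
python3 - <<'E'
from kin import *
z=fit();print(z.cost,z.x.round(4));print(z.fun[:-6].reshape(-1,6).round(4));np.save("p.npy",z.x)
E
```

```text
7.890922010581015e-07 [ 3.471e-01  5.631e-01  3.446e-01  3.256e-01  8.000e-04 -1.790e-02
 -2.000e-04 -2.780e-02  8.000e-04 -4.000e-04]
[[-0.0002  0.0002  0.0001 -0.0001 -0.0006 -0.0009]
 [ 0.0002 -0.0003 -0.0003 -0.     -0.      0.    ]
 [-0.0001  0.0001  0.     -0.     -0.      0.    ]
 [-0.      0.      0.0001 -0.     -0.     -0.    ]]
```

```bash
cat >> kin.py <<'E'
LO=np.array([-3.01,-.46,-1.47,.13,-1,.04,-2.66]);HI=np.array([3.01,2.08,1.51,2.56,4.14,2.09,2.66])
YAW=np.radians(10.75); EX=np.array([np.cos(YAW),np.sin(YAW),0]);EY=np.array([-np.sin(YAW),np.cos(YAW),0]);EZ=np.array([0,0,1.])
def W(u,v,z): return u*EX+v*EY+z*EZ
def pose(pitch,az=0,roll=0):
    # pitch: deg below horizontal, az: deg heading relative to EX; tool y in vertical plane (up/forward side) then roll
    h=np.cos(np.radians(az))*EX+np.sin(np.radians(az))*EY; c,s=np.cos(np.radians(pitch)),np.sin(np.radians(pitch))
    z=c*h-s*EZ; y=s*h+c*EZ; x=np.cross(y,z)
    return Ro.from_matrix(np.c_[x,y,z])*Ro.from_euler('z',roll,degrees=True)
def ik(X,R,q0,p,m=.03):
    def g(q):
        x,Q=fk(q,p); return np.r_[(x-X)*5,(Q.inv()*R).as_rotvec(),(q-q0)*.003]
    s=least_squares(g,np.clip(q0,LO+m+.001,HI-m-.001),bounds=(LO+m,HI-m)); x,Q=fk(s.x,p)
    return s.x,np.linalg.norm(x-X),np.degrees((Q.inv()*R).magnitude())
E
python3 - <<'E'
from kin import *
p=np.load("p.npy");q0=np.array(L[-1][0]);rng=np.random.default_rng(0)
x,R=fk(q0,p);print("current y vs EX",(R.apply([0,1,0])@EX).round(3))
for roll in(0,180,90,-90):
  for v in(-.30,-.22,-.14):
    for pitch in(30,45,60):
      for az in(-30,0,30,60):
        best=None
        for k in range(4):
            s=q0 if k==0 else rng.uniform(LO,HI)
            r=ik(W(.475,v,.10),pose(pitch,az,roll),s,p)
            if r[1]<.002 and r[2]<.5: best=(k,r);break
        if best: print(roll,v,pitch,az,best[0],best[1][0].round(2))
E
```

```text
current y vs EX 0.807
0 -0.3 30 0 3 [ 1.32  1.47 -1.15  2.44  3.    0.88 -1.6 ]
0 -0.3 30 30 0 [ 1.4   1.36 -1.07  2.03 -0.12  0.11  1.79]
0 -0.3 30 60 0 [ 1.13  1.24 -0.73  1.61 -0.36  0.88  2.22]
0 -0.3 45 0 1 [ 0.8   0.98 -0.36  2.4   3.53  0.79 -2.63]
0 -0.3 45 30 0 [ 1.21  1.12 -0.88  2.05 -0.18  0.07  1.65]
0 -0.3 45 60 0 [ 1.03  1.09 -0.65  1.7  -0.28  0.72  2.09]
0 -0.3 60 -30 1 [ 0.99  1.28 -1.44  2.34  1.98  1.35 -1.78]
0 -0.3 60 0 1 [ 1.19  1.29 -1.44  2.24  1.89  0.98 -1.02]
0 -0.3 60 30 0 [ 0.93  0.92 -0.6   2.03 -0.29  0.13  1.56]
0 -0.3 60 60 0 [ 0.86  0.95 -0.51  1.78 -0.19  0.59  1.92]
0 -0.22 30 30 1 [ 1.43  1.63 -1.44  2.23  1.88  0.47 -0.21]
0 -0.22 30 60 0 [ 1.14  1.26 -0.84  1.82 -0.32  0.64  2.16]
0 -0.22 45 30 1 [ 1.12  1.13 -0.92  2.25  2.96  0.19 -1.56]
0 -0.22 45 60 0 [ 1.01  1.09 -0.75  1.9  -0.25  0.5   2.  ]
0 -0.22 60 -30 1 [ 0.67  1.05 -1.07  2.45  2.1   1.15 -2.28]
0 -0.22 60 60 0 [ 0.8   0.93 -0.58  1.95 -0.18  0.4   1.83]
0 -0.14 30 30 3 [ 1.3   1.66 -1.44  2.42  2.35  0.64 -0.75]
0 -0.14 30 60 0 [ 1.12  1.31 -0.97  2.   -0.22  0.39  2.03]
0 -0.14 4
[... 4096 characters left out ...]
  2.04  1.25 -0.63]
-90 -0.22 60 0 0 [ 0.99  1.19 -1.32  2.39  2.06  0.98  0.14]
-90 -0.22 60 30 0 [ 1.03  1.05 -1.03  2.19  1.71  0.37  1.05]
-90 -0.22 60 60 0 [ 1.    1.06 -0.97  1.94  0.61  0.51  2.63]
-90 -0.14 30 30 0 [ 1.3   1.66 -1.44  2.42  2.35  0.64  0.83]
-90 -0.14 30 60 0 [ 1.26  1.55 -1.36  2.    0.76  0.56  2.63]
-90 -0.14 45 30 0 [ 1.14  1.44 -1.44  2.41  2.14  0.76  0.74]
-90 -0.14 45 60 0 [ 1.07  1.22 -1.09  2.06  0.62  0.35  2.63]
-90 -0.14 60 -30 0 [ 0.47  1.11 -1.19  2.52  1.98  1.36 -0.88]
-90 -0.14 60 0 0 [ 0.78  1.22 -1.37  2.51  2.08  1.19 -0.14]
-90 -0.14 60 30 0 [ 0.96  1.17 -1.27  2.33  1.91  0.69  0.71]
-90 -0.14 60 60 0 [ 0.82  0.97 -0.83  2.1   0.53  0.26  2.57]
```

```bash
cat > plan.py <<'E'
from kin import *
H=(.6395,.085); VR=-.360
def tool(psi,a,b,beta,n,dip,back=0):
    """psi deg: virtual lid angle; a,b: inward from lid's right end / free edge; n: TCP above underside plane; dip about tool x"""
    t=np.radians(psi);be=np.radians(beta);d=np.radians(dip)
    er=-np.cos(t)*EX+np.sin(t)*EZ; nn=np.sin(t)*EX+np.cos(t)*EZ
    z0=np.cos(be)*EY-np.sin(be)*er
    z=np.cos(d)*z0-np.sin(d)*nn; y=np.cos(d)*nn+np.sin(d)*z0
    X=W(H[0],0,H[1])+(VR+a)*EY+(.185-b)*er+n*nn-back*z
    return X,Ro.from_matrix(np.c_[np.cross(y,z),y,z])
E
python3 - <<'E'
from plan import *
p=np.load("p.npy")
for beta in(35,45,55):
  q=np.array(L[-1][0]);print("beta",beta)
  for psi,a,b,n,dip,back in[(97,.03,.021,.0065,0,.12),(97,.03,.021,.0065,0,0),(83,.03,.021,.0065,0,0),(68,.03,.021,.0065,0,0),(50,.03,.02,.015,8,0),(35,.025,.017,.015,15,0),(15,.02,.013,.015,20,0),(0,.018,.010,.0135,28,0),(-2,.018,.010,.0135,28,0),(-2,.018,.010,.0135,28,.1)]:
    X,R=tool(psi,a,b,beta,n,dip,back); q,e1,e2=ik(X,R,q,p); print(psi,X.round(3),q.round(2),round(e1,4),round(e2,2))
E
```

```text
beta 35
97 [ 0.742 -0.295  0.315] [ 0.6   1.32 -0.23  0.16 -0.61  2.06  0.32] 0.0314 13.39
97 [ 0.716 -0.2    0.247] [ 0.54  1.37 -0.54  0.26 -0.3   2.06  0.3 ] 0.0045 2.11
83 [ 0.677 -0.207  0.249] [ 0.7   1.23 -0.61  0.71 -0.28  1.74  0.59] 0.0 0.0
68 [ 0.635 -0.215  0.239] [ 0.87  1.17 -0.72  1.05 -0.28  1.46  0.88] 0.0 0.0
50 [ 0.597 -0.223  0.221] [ 0.99  1.17 -0.81  1.21 -0.22  1.33  1.15] 0.0 0.0
35 [ 0.564 -0.234  0.194] [ 1.09  1.19 -0.88  1.33 -0.16  1.22  1.38] 0.0 0.0
15 [ 0.532 -0.245  0.144] [ 1.25  1.31 -0.99  1.47 -0.08  1.03  1.68] 0.0 0.0
0 [ 0.52  -0.249  0.098] [ 1.32  1.39 -1.04  1.56  0.02  0.88  1.87] 0.0 0.0
-2 [ 0.52  -0.249  0.092] [ 1.34  1.42 -1.05  1.56  0.02  0.87  1.9 ] 0.0 0.0
-2 [ 0.482 -0.33   0.138] [ 1.42  1.37 -1.06  1.42  0.01  1.11  1.91] 0.0 0.0
beta 45
97 [ 0.742 -0.281  0.331] [ 0.53  1.26 -0.11  0.16 -0.56  2.06  0.36] 0.0246 10.65
97 [ 0.716 -0.2    0.247] [ 0.45  1.32 -0.11  0.28 -0.53  2.05  0.41] 0.0 0.0
83 [ 0.677 -0.207  0.249] [ 0.56  1.09 -0.17  0.87 -0.52  1.63  0.78] 0.0 0.0
68 [ 0.635 -0.215  0.239] [ 0.71  1.   -0.27  1.21 -0.58 
[... 578 characters left out ...]
97 [ 0.716 -0.2    0.247] [ 0.4   1.2  -0.02  0.49 -0.44  1.88  0.49] 0.0 0.0
83 [ 0.677 -0.207  0.249] [ 0.51  0.99 -0.09  1.   -0.47  1.47  0.8 ] 0.0 0.0
68 [ 0.635 -0.215  0.239] [ 0.67  0.89 -0.22  1.35 -0.58  1.15  1.13] 0.0 0.0
50 [ 0.597 -0.223  0.221] [ 0.82  0.88 -0.35  1.54 -0.63  0.97  1.45] 0.0 0.0
35 [ 0.564 -0.234  0.194] [ 0.97  0.92 -0.47  1.68 -0.66  0.82  1.73] 0.0 0.0
15 [ 0.532 -0.245  0.144] [ 1.23  1.12 -0.73  1.81 -0.68  0.6   2.13] 0.0 0.0
0 [ 0.52  -0.249  0.098] [ 1.35  1.28 -0.84  1.86 -0.64  0.46  2.34] 0.0 0.0
-2 [ 0.52  -0.249  0.092] [ 1.37  1.31 -0.86  1.86 -0.63  0.45  2.38] 0.0 0.0
-2 [ 0.457 -0.313  0.137] [ 1.48  1.21 -0.79  1.81 -0.57  0.67  2.33] 0.0 0.0
```

```bash
cat >> plan.py <<'E'
from scipy.spatial.transform import Slerp
def rows(wp):
    """wp: list of (X,R), successive; from measured pose first; prints increments in cm / deg and IK check"""
    p=np.load("p.npy"); from plant import r
    q=np.array(r.get_state()["q"]); cX,cR=wp[0]; out=[];qm=0
    for X,R in wp[1:]:
        d=np.round((X-cX)*100,1); w=np.round(np.degrees((R*cR.inv()).as_rotvec()),1)
        cX=cX+d/100; cR=Ro.from_rotvec(np.radians(w))*cR; out.append([d.tolist(),w.tolist()])
        qn,e1,e2=ik(cX,cR,q,p,.02); qm=np.maximum(qm,abs(qn-q)/.1); q=qn
        if e1>.001 or e2>.3: print("IK",len(out),e1,e2)
    for i in range(0,len(out),10): print(str(out[i:i+10]).replace("-0.0","0").replace(".0,",",").replace(".0]","]"))
    print("qd max",np.max(qm).round(2),"end q",q.round(2))
def now():
    from plant import r
    s=r.get_state(); return np.array(s["tool_pos"]),Ro.from_quat(s["eef_rot"])
def line(A,B,n):
    S=Slerp([0,1],Ro.concatenate([A[1],B[1]])); return [A]+[(A[0]+(B[0]-A[0])*t,S(t)) for t in np.linspace(0,1,n+1)[1:]]
E
python3 - <<'E'
from plan import *
P0=tool(97,.04,.03,70,.0065,0,.09);P1=tool(97,.04,.03,70,.0065,0,0)
a=line(now(),P0,17); b=line(P0,P1,10); print(P0[0],P1[0]); rows(a+[P0]*3+b[1:])
E
```

```text
[ 0.72872873 -0.21869439  0.32199445] [ 0.71286129 -0.19037525  0.2380525 ]
[[[1.2, -0.6, -0.5], [0.6, 2.7, 0.3]], [[1.3, -0.6, -0.5], [0.6, 2.7, 0.3]], [[1.2, -0.6, -0.5], [0.6, 2.6, 0.2]], [[1.2, -0.6, -0.5], [0.6, 2.7, 0.3]], [[1.3, -0.6, -0.6], [0.6, 2.7, 0.3]], [[1.2, -0.7, -0.5], [0.6, 2.7, 0.3]], [[1.2, -0.6, -0.5], [0.6, 2.6, 0.3]], [[1.3, -0.6, -0.5], [0.6, 2.7, 0.3]], [[1.2, -0.6, -0.5], [0.6, 2.7, 0.2]], [[1.2, -0.6, -0.5], [0.6, 2.7, 0.3]]]
[[[1.2, -0.6, -0.5], [0.6, 2.6, 0.3]], [[1.3, -0.6, -0.5], [0.6, 2.7, 0.3]], [[1.2, -0.6, -0.5], [0.6, 2.7, 0.3]], [[1.2, -0.6, -0.6], [0.6, 2.7, 0.3]], [[1.3, -0.6, -0.5], [0.6, 2.6, 0.2]], [[1.2, -0.7, -0.5], [0.6, 2.7, 0.3]], [[1.2, -0.6, -0.5], [0.6, 2.7, 0.3]], [[0, 0, 0], [0, 0, 0]], [[0, 0, 0], [0, 0, 0]], [[0, 0, 0], [0, 0, 0]]]
[[[-0.1, 0.3, -0.8], [0, 0, 0]], [[-0.2, 0.3, -0.9], [0, 0, 0]], [[-0.1, 0.3, -0.8], [0, 0, 0]], [[-0.2, 0.3, -0.8], [0, 0, 0]], [[-0.2, 0.3, -0.9], [0, 0, 0]], [[-0.1, 0.2, -0.8], [0, 0, 0]], [[-0.2, 0.3, -0.9], [0, 0, 0]], [[-0.1, 0.3, -0.8], [0, 0, 0]], [[-0.2, 0.3, -0.8], [0, 0, 0]], [[-0.2, 0.3, -0.9], [0, 0, 0]]]
qd max 2.27 end q [ 0.31  1.05  0.    0.77 -0.25  1.59  0.5 ]
```

Request:
{"name": "step_arm", "arguments": {
  "increments": [
    [[1.2,-0.6,-0.5],[0.6,2.7,0.3]],
    [[1.3,-0.6,-0.5],[0.6,2.7,0.3]],
    [[1.2,-0.6,-0.5],[0.6,2.6,0.2]],
    [[1.2,-0.6,-0.5],[0.6,2.7,0.3]],
    [[1.3,-0.6,-0.6],[0.6,2.7,0.3]],
    [[1.2,-0.7,-0.5],[0.6,2.7,0.3]],
    [[1.2,-0.6,-0.5],[0.6,2.6,0.3]],
    [[1.3,-0.6,-0.5],[0.6,2.7,0.3]],
    [[1.2,-0.6,-0.5],[0.6,2.7,0.2]],
    [[1.2,-0.6,-0.5],[0.6,2.7,0.3]]
  ],
  "fingers": 0.55
}}

```text
clock: 4.1
tool_pos: [0.6433, -0.1749, 0.3566]
eef_rot: [0.634, 0.76, 0.141, -0.024]
contact_force: [0.6, -0.0, 0.1]
opening: 0.543
finger_force: 0.0
```

Request:
{"name": "step_arm", "arguments": {
  "increments": [
    [[1.2,-0.6,-0.5],[0.6,2.6,0.3]],
    [[1.3,-0.6,-0.5],[0.6,2.7,0.3]],
    [[1.2,-0.6,-0.5],[0.6,2.7,0.3]],
    [[1.2,-0.6,-0.6],[0.6,2.7,0.3]],
    [[1.3,-0.6,-0.5],[0.6,2.6,0.2]],
    [[1.2,-0.7,-0.5],[0.6,2.7,0.3]],
    [[1.2,-0.6,-0.5],[0.6,2.7,0.3]],
    [[0,0,0],[0,0,0]],
    [[0,0,0],[0,0,0]],
    [[0,0,0],[0,0,0]]
  ]
}}

```text
clock: 5.1
tool_pos: [0.7269, -0.2183, 0.3233]
eef_rot: [0.635, 0.751, 0.064, -0.171]
contact_force: [-0.2, -0.2, 0.3]
opening: 0.548
finger_force: 0.0
```

```bash
python3 log.py; python3 - <<'E'
from plan import *
from h import r,cv2
im,d=r.snapshot("side"); cv2.imwrite("pics/side1.png",cv2.resize(im[20:220,200:460,::-1],None,fx=3,fy=3)[:600,:780])
z=fit();print(z.cost);np.save("p.npy",z.x)
P0=tool(97,.04,.03,70,.0065,0,.09);n=now();print((P0[0]-n[0]).round(4),np.degrees((P0[1]*n[1].inv()).as_rotvec()).round(1))
P1=tool(97,.04,.03,70,.0065,0,0);rows(line(n,P1,10))
E
```

```text
5.1 [ 0.332  1.098  0.012  0.403 -0.265  1.91   0.45 ] [ 0.7269 -0.2183  0.3233] [ 0.635  0.751  0.064 -0.171] [-0.19 -0.17  0.27] 0.5481466749840365
8.640062898431667e-07
[ 0.002  -0.0001 -0.0024] [0.1 0.1 0. ]
[[[-0.1, 0.3, -0.9], [0, 0, 0]], [[-0.2, 0.3, -0.8], [0, 0, 0]], [[-0.1, 0.2, -0.9], [0, 0, 0]], [[-0.2, 0.3, -0.9], [0.1, 0.1, 0]], [[-0.1, 0.3, -0.8], [0, 0, 0]], [[-0.1, 0.3, -0.9], [0, 0, 0]], [[-0.2, 0.3, -0.8], [0, 0, 0]], [[-0.1, 0.3, -0.9], [0, 0, 0]], [[-0.1, 0.2, -0.9], [0, 0, 0]], [[-0.2, 0.3, -0.8], [0, 0, 0]]]
qd max 0.53 end q [ 0.31  1.05  0.    0.77 -0.25  1.59  0.5 ]
```

View pics/side1.png

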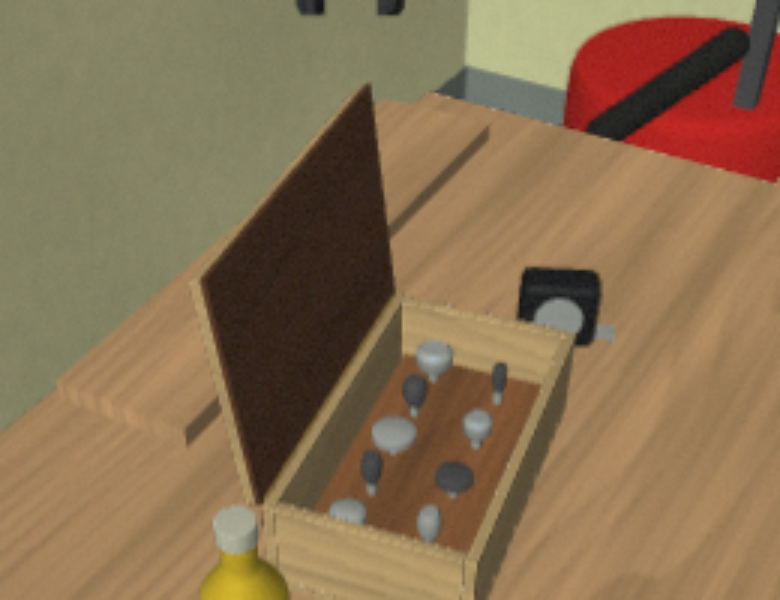

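The two fingertips at (312,8) and (390,8) straddle the lid's far top corner at (370,88), and nothing has been touched. Next, descend.

Request:
{"name": "step_arm", "arguments": {
  "increments": [
    [[-0.1,0.3,-0.9],[0,0,0]],
    [[-0.2,0.3,-0.8],[0,0,0]],
    [[-0.1,0.2,-0.9],[0,0,0]],
    [[-0.2,0.3,-0.9],[0.1,0.1,0]],
    [[-0.1,0.3,-0.8],[0,0,0]],
    [[-0.1,0.3,-0.9],[0,0,0]],
    [[-0.2,0.3,-0.8],[0,0,0]],
    [[-0.1,0.3,-0.9],[0,0,0]],
    [[-0.1,0.2,-0.9],[0,0,0]],
    [[-0.2,0.3,-0.8],[0,0,0]]
  ]
}}

```text
clock: 6.15
tool_pos: [0.7127, -0.1912, 0.2361]
eef_rot: [0.635, 0.75, 0.064, -0.172]
contact_force: [0.7, 0.4, 0.2]
opening: 0.546
finger_force: 0.0
```

```bash
python3 log.py; python3 - <<'E'
from plan import *
from h import r,cv2
im,d=r.snapshot("side"); cv2.imwrite("pics/side2.png",cv2.resize(im[20:150,240:400,::-1],None,fx=4.5,fy=4.5))
n=now()
ts=np.linspace(0,1,21)
w=[n]+[tool(97-29*t,.04,.03,70-8*t,.0065,0,0) for t in ts[1:]]
rows(w)
E
```

```text
6.15 [ 3.080e-01  1.052e+00  1.000e-03  7.710e-01 -2.500e-01  1.594e+00
  5.030e-01] [ 0.7127 -0.1912  0.2361] [ 0.635  0.75   0.064 -0.172] [0.72 0.43 0.15] 0.5464768174620923
[[[-0.3, -0.1, 0.4], [0.6, -1.5, 0]], [[-0.4, 0, 0], [0.7, -1.4, -0.1]], [[-0.4, -0.1, 0.1], [0.6, -1.3, 0]], [[-0.3, -0.1, 0], [0.7, -1.4, 0]], [[-0.4, -0.1, 0], [0.6, -1.3, 0]], [[-0.4, 0, 0], [0.7, -1.4, 0]], [[-0.4, -0.1, 0], [0.7, -1.3, 0]], [[-0.4, -0.1, 0], [0.6, -1.4, 0]], [[-0.4, -0.1, 0], [0.7, -1.3, 0.1]], [[-0.4, 0, 0], [0.7, -1.4, 0]]]
[[[-0.3, -0.1, -0.1], [0.6, -1.3, 0.1]], [[-0.4, -0.1, 0], [0.7, -1.4, 0.1]], [[-0.4, 0, -0.1], [0.6, -1.3, 0]], [[-0.4, -0.1, 0], [0.7, -1.4, 0.1]], [[-0.4, -0.1, -0.1], [0.6, -1.4, 0.1]], [[-0.3, -0.1, -0.1], [0.7, -1.3, 0.1]], [[-0.4, 0, -0.1], [0.6, -1.4, 0.1]], [[-0.4, -0.1, -0.1], [0.7, -1.3, 0.2]], [[-0.3, -0.1, -0.1], [0.6, -1.4, 0.1]], [[-0.4, 0, -0.2], [0.6, -1.3, 0.1]]]
qd max 0.52 end q [ 0.67  0.84 -0.29  1.46 -0.49  0.95  1.06]
```

View pics/side2.png

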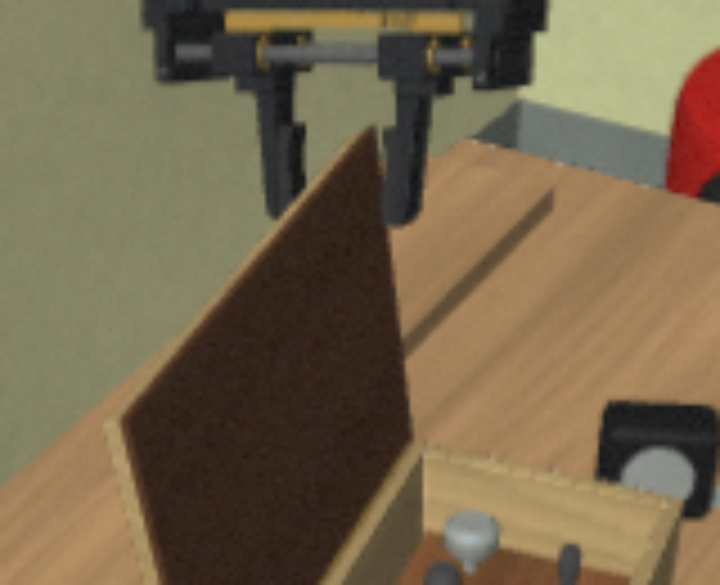

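The fingers straddle the lid's top near its far end: the back finger's tip is at (285,215) and the front one's at (400,220). The lid hasn't been touched. Now tip it.

Request:
{"name": "step_arm", "arguments": {
  "increments": [
    [[-0.3,-0.1,0.4],[0.6,-1.5,0]],
    [[-0.4,0,0],[0.7,-1.4,-0.1]],
    [[-0.4,-0.1,0.1],[0.6,-1.3,0]],
    [[-0.3,-0.1,0],[0.7,-1.4,0]],
    [[-0.4,-0.1,0],[0.6,-1.3,0]],
    [[-0.4,0,0],[0.7,-1.4,0]],
    [[-0.4,-0.1,0],[0.7,-1.3,0]],
    [[-0.4,-0.1,0],[0.6,-1.4,0]],
    [[-0.4,-0.1,0],[0.7,-1.3,0.1]],
    [[-0.4,0,0],[0.7,-1.4,0]]
  ]
}}

```text
clock: 7.2
tool_pos: [0.675, -0.1986, 0.2414]
eef_rot: [0.612, 0.76, 0.183, -0.117]
contact_force: [0.7, -0.2, -0.1]
opening: 0.554
finger_force: 0.2
```

Request:
{"name": "step_arm", "arguments": {
  "increments": [
    [[-0.3,-0.1,-0.1],[0.6,-1.3,0.1]],
    [[-0.4,-0.1,0],[0.7,-1.4,0.1]],
    [[-0.4,0,-0.1],[0.6,-1.3,0]],
    [[-0.4,-0.1,0],[0.7,-1.4,0.1]],
    [[-0.4,-0.1,-0.1],[0.6,-1.4,0.1]],
    [[-0.3,-0.1,-0.1],[0.7,-1.3,0.1]],
    [[-0.4,0,-0.1],[0.6,-1.4,0.1]],
    [[-0.4,-0.1,-0.1],[0.7,-1.3,0.2]],
    [[-0.3,-0.1,-0.1],[0.6,-1.4,0.1]],
    [[-0.4,0,-0.2],[0.6,-1.3,0.1]]
  ]
}}

```text
clock: 8.2
tool_pos: [0.6379, -0.2059, 0.232]
eef_rot: [0.572, 0.763, 0.294, -0.063]
contact_force: [-0.7, 0.0, 0.1]
opening: 0.549
finger_force: 0.0
```

```bash
python3 log.py; cat > lid.py <<'E'
from h import *
def lid(n="side",save=None,roi=(255,420,40,260)):
    im,d=r.snapshot(n);P=cast(n,d);hsv=cv2.cvtColor(im,cv2.COLOR_RGB2HSV)
    if save: cv2.imwrite(save,cv2.resize(im[20:260,220:460,::-1],None,fx=2.4,fy=2.4))
    from plan import EX,EY
    U=P@EX;V=P@EY;Z=P[...,2]
    # any lid surface points in the v-slice away from hand, above rim
    m=(V>-.27)&(V<-.10)&(U>.42)&(U<.70)&(Z>.088)
    u,z=U[m],Z[m]; ang=np.degrees(np.arctan2(z-.085,.6395-u)); rr=np.hypot(z-.085,.6395-u); k=(rr>.1)&(rr<.2)
    print(n,"lid angle pct",np.percentile(ang[k],[10,50,90]).round(1),k.sum())
E
python3 - <<'E'
from lid import *
lid("side","pics/side3.png");lid("top")
E
```

```text
8.2 [ 0.672  0.838 -0.293  1.461 -0.493  0.949  1.061] [ 0.6379 -0.2059  0.232 ] [ 0.572  0.763  0.294 -0.063] [-0.65  0.01  0.09] 0.5485240327520785
side lid angle pct [73.6 73.8 76.8] 828
top lid angle pct [73.4 76.6 78.8] 1077
```

View pics/side3.png

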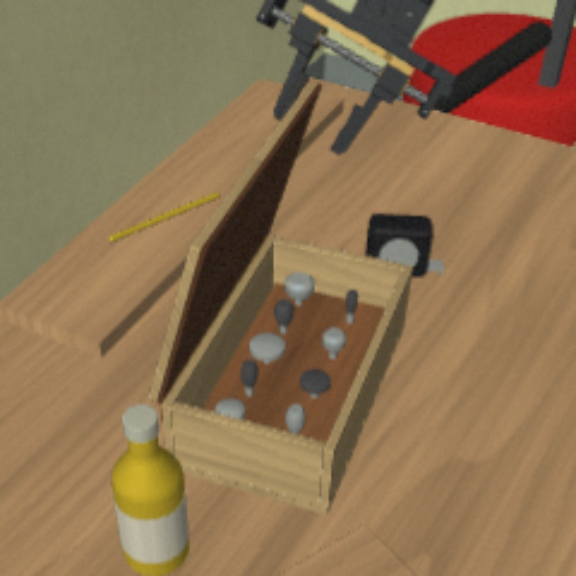

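The lid stands at about 74°, still on the back finger (tip at (280,112)). The front finger at (345,145) waits underneath. Push on slightly, then hold for the fall.

Request:
{"name": "step_arm", "arguments": {
  "increments": [
    [[-0.4,0,-0.1],[0.6,-1.3,0.1]],
    [[-0.4,-0.1,-0.1],[0.6,-1.3,0.1]],
    [[-0.3,0,-0.1],[0.5,-1.3,0.1]],
    [[-0.2,0,-0.1],[0.2,-1,0]],
    [[0,0,0],[0,0,0]],
    [[0,0,0],[0,0,0]],
    [[0,0,0],[0,0,0]],
    [[0,0,0],[0,0,0]],
    [[0,0,0],[0,0,0]],
    [[0,0,0],[0,0,0]]
  ]
}}

```text
clock: 9.3
tool_pos: [0.6254, -0.2062, 0.2278]
eef_rot: [0.556, 0.761, 0.331, -0.041]
contact_force: [-1.2, 0.1, -0.5]
opening: 0.55
finger_force: 0.3
```

```bash
python3 log.py; python3 - <<'E'
from lid import *
lid("side","pics/side4.png");lid("top")
E
```

```text
9.3 [ 0.756  0.841 -0.37   1.546 -0.547  0.866  1.188] [ 0.6254 -0.2062  0.2278] [ 0.556  0.761  0.331 -0.041] [-1.24  0.12 -0.48] 0.5499894090000779
side lid angle pct [58.  60.7 63.2] 623
top lid angle pct [58.8 62.1 64. ] 1867
```

View pics/side4.png

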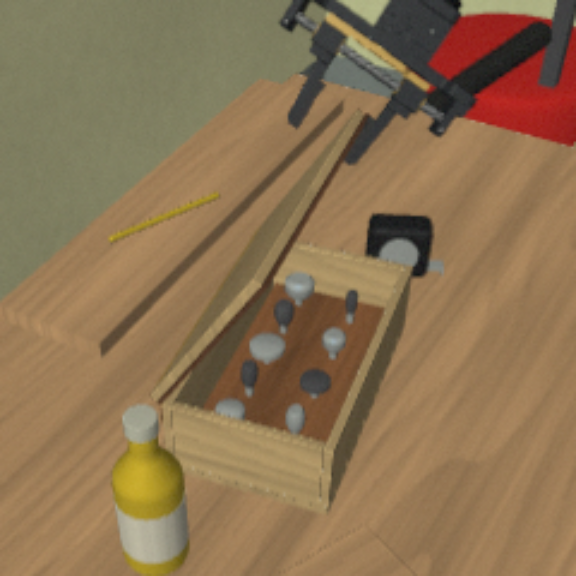

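The lid was caught: it lies at about 58° on the front finger (tip at (355,158)), and the back finger at (295,120) is well clear. Plan the lowering.

```bash
cat > low.py <<'E'
from plan import *
def lowpose(th,s):
    a=.04+(.024-.04)*s;b=.03+(.020-.03)*s;be=61+(45-61)*s;d=28*s
    D=a*np.cos(np.radians(be))+b*np.sin(np.radians(be));dr=np.radians(d)
    t=(D-.0242*np.sin(dr))/np.cos(dr); n=.0242*np.cos(dr)-t*np.sin(dr)
    return tool(th,a,b,be,n,d)
E
python3 - <<'E'
from low import *
n=now(); c=lowpose(57.5,0); print((c[0]-n[0]).round(4),np.degrees((c[1]*n[1].inv()).as_rotvec()).round(1))
ts=np.linspace(0,1,41)[1:]; th=57.5*(1-ts)**1.3
rows([n]+[lowpose(a,t) for a,t in zip(th,ts)][:25])
E
```

```text
[ 0.0008 -0.0007  0.001 ] [ 1.  -5.2  0.2]
[[[-0.4, -0.2, -0.1], [1.4, -6.4, 0.7]], [[-0.5, -0.1, -0.3], [0.3, -1.2, 0.5]], [[-0.5, -0.2, -0.2], [0.4, -1.1, 0.5]], [[-0.5, -0.1, -0.3], [0.3, -1.2, 0.6]], [[-0.4, -0.1, -0.3], [0.3, -1.2, 0.5]], [[-0.5, -0.2, -0.3], [0.2, -1.1, 0.5]], [[-0.4, -0.1, -0.3], [0.3, -1.2, 0.6]], [[-0.4, -0.1, -0.3], [0.2, -1.1, 0.5]], [[-0.4, -0.1, -0.3], [0.2, -1.2, 0.6]], [[-0.4, -0.1, -0.4], [0.2, -1.1, 0.5]]]
[[[-0.4, -0.1, -0.3], [0.2, -1.1, 0.6]], [[-0.3, -0.1, -0.4], [0.1, -1.1, 0.5]], [[-0.4, -0.1, -0.3], [0.1, -1.1, 0.6]], [[-0.3, -0.2, -0.4], [0.1, -1.1, 0.5]], [[-0.3, -0.1, -0.4], [0.1, -1, 0.6]], [[-0.3, 0, -0.4], [0, -1.1, 0.5]], [[-0.3, -0.1, -0.4], [0.1, -1, 0.6]], [[-0.2, -0.1, -0.4], [0, -1, 0.5]], [[-0.3, -0.1, -0.3], [0, -1, 0.6]], [[-0.2, -0.1, -0.4], [-0.1, -1, 0.5]]]
[[[-0.3, -0.1, -0.4], [0, -1, 0.5]], [[-0.2, -0.1, -0.4], [-0.1, -1, 0.6]], [[-0.2, 0, -0.4], [-0.1, -0.9, 0.5]], [[-0.1, -0.1, -0.4], [-0.1, -0.9, 0.5]], [[-0.2, -0.1, -0.4], [-0.2, -0.9, 0.5]]]
qd max 1.47 end q [ 1.24  1.17 -0.79  1.75 -0.55  0.65  2.01]
```

Request:
{"name": "step_arm", "arguments": {
  "increments": [
    [[-0.4,-0.2,-0.1],[0.7,-2.9,0.6]],
    [[-0.5,-0.1,-0.3],[0.7,-2.9,0.6]],
    [[-0.5,-0.2,-0.2],[0.7,-2.9,0.5]],
    [[-0.5,-0.1,-0.3],[0.3,-1.2,0.6]],
    [[-0.4,-0.1,-0.3],[0.3,-1.2,0.5]],
    [[-0.5,-0.2,-0.3],[0.2,-1.1,0.5]],
    [[-0.4,-0.1,-0.3],[0.3,-1.2,0.6]],
    [[-0.4,-0.1,-0.3],[0.2,-1.1,0.5]],
    [[-0.4,-0.1,-0.3],[0.2,-1.2,0.6]],
    [[-0.4,-0.1,-0.4],[0.2,-1.1,0.5]]
  ]
}}

```text
clock: 10.4
tool_pos: [0.581, -0.219, 0.1997]
eef_rot: [0.463, 0.773, 0.432, 0.035]
contact_force: [-1.0, 0.7, -0.4]
opening: 0.547
finger_force: 0.5
```

```bash
python3 log.py; python3 - <<'E'
from lid import *
lid("side")
from low import *
n=now(); c=lowpose(57.5*.75**1.3,.25); print(57.5*.75**1.3,(c[0]-n[0]).round(4),np.degrees((c[1]*n[1].inv()).as_rotvec()).round(1))
E
```

```text
10.4 [ 1.047  0.959 -0.636  1.72  -0.635  0.694  1.653] [ 0.581  -0.219   0.1997] [0.463 0.773 0.432 0.035] [-1.05  0.7  -0.43] 0.54684257892687
side lid angle pct [39.7 43.  44.5] 1450
39.55919879395357 [0.0019 0.0004 0.0021] [-0.  -0.1  0. ]
```

Request:
{"name": "step_arm", "arguments": {
  "increments": [
    [[-0.4,-0.1,-0.3],[0.2,-1.1,0.6]],
    [[-0.3,-0.1,-0.4],[0.1,-1.1,0.5]],
    [[-0.4,-0.1,-0.3],[0.1,-1.1,0.6]],
    [[-0.3,-0.2,-0.4],[0.1,-1.1,0.5]],
    [[-0.3,-0.1,-0.4],[0.1,-1,0.6]],
    [[-0.3,0,-0.4],[0,-1.1,0.5]],
    [[-0.3,-0.1,-0.4],[0.1,-1,0.6]],
    [[-0.2,-0.1,-0.4],[0,-1,0.5]],
    [[-0.3,-0.1,-0.3],[0,-1,0.6]],
    [[-0.2,-0.1,-0.4],[-0.1,-1,0.5]]
  ]
}}

```text
clock: 11.45
tool_pos: [0.5509, -0.2295, 0.1624]
eef_rot: [0.383, 0.786, 0.478, 0.082]
contact_force: [-1.9, 0.8, -0.9]
opening: 0.551
finger_force: 0.7
```

```bash
python3 log.py; python3 - <<'E'
from lid import *
lid("side","pics/side5.png")
from low import *
n=now(); c=lowpose(57.5*.5**1.3,.5); print(57.5*.5**1.3,(c[0]-n[0]).round(4),np.degrees((c[1]*n[1].inv()).as_rotvec()).round(1))
ts=np.linspace(.5,1,21)[1:]; th=57.5*(1-ts)**1.3
rows([n]+[lowpose(a,t) for a,t in zip(th,ts)])
E
```

```text
11.45 [ 1.19   1.102 -0.751  1.757 -0.592  0.657  1.917] [ 0.5509 -0.2295  0.1624] [0.383 0.786 0.478 0.082] [-1.87  0.78 -0.87] 0.5513076521749414
side lid angle pct [24.6 26.9 28.4] 1908
23.35225639524177 [0.0009 0.0008 0.0013] [ 0.1 -0.   0. ]
[[[-0.1, 0, -0.3], [0, -1, 0.6]], [[-0.2, -0.1, -0.4], [0, -0.9, 0.5]], [[-0.2, -0.1, -0.4], [-0.1, -1, 0.5]], [[-0.2, 0, -0.3], [-0.2, -0.9, 0.5]], [[-0.2, -0.1, -0.4], [-0.1, -0.9, 0.5]], [[-0.1, -0.1, -0.4], [-0.2, -0.9, 0.5]], [[-0.2, 0, -0.4], [-0.1, -0.9, 0.5]], [[-0.1, -0.1, -0.4], [-0.2, -0.8, 0.5]], [[-0.1, -0.1, -0.3], [-0.3, -0.8, 0.5]], [[-0.1, 0, -0.4], [-0.2, -0.8, 0.5]]]
[[[-0.1, -0.1, -0.4], [-0.3, -0.7, 0.4]], [[-0.1, -0.1, -0.3], [-0.2, -0.7, 0.5]], [[-0.1, 0, -0.3], [-0.3, -0.7, 0.5]], [[-0.1, -0.1, -0.4], [-0.4, -0.7, 0.4]], [[0, 0, -0.3], [-0.3, -0.5, 0.4]], [[-0.1, -0.1, -0.3], [-0.4, -0.6, 0.5]], [[0, 0, -0.2], [-0.3, -0.5, 0.4]], [[-0.1, -0.1, -0.3], [-0.4, -0.3, 0.4]], [[0, 0, -0.2], [-0.5, -0.3, 0.4]], [[0, -0.1, -0.1], [-0.5, -0.1, 0.4]]]
qd max 0.22 end q [ 1.27  1.28 -0.81  1.71 -0.44  0.66  2.21]
```

View pics/side5.png

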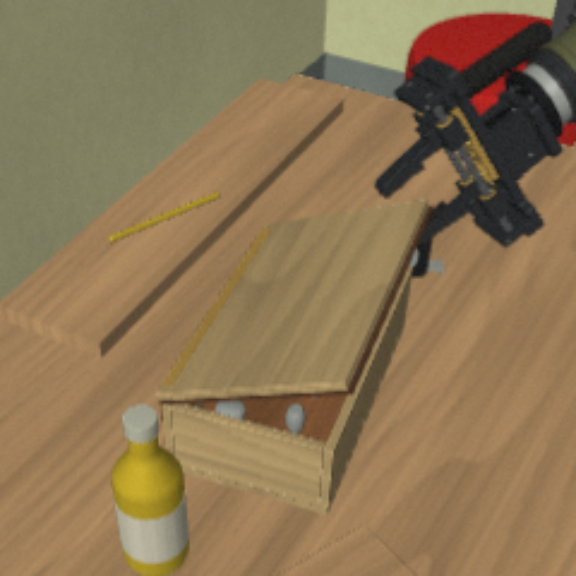

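The lid is about 24° open and rides on the lower finger at its far front corner (420,230). The upper finger (385,185) is clear. Continue.

Request:
{"name": "step_arm", "arguments": {
  "increments": [
    [[-0.1,0,-0.3],[0,-1,0.6]],
    [[-0.2,-0.1,-0.4],[0,-0.9,0.5]],
    [[-0.2,-0.1,-0.4],[-0.1,-1,0.5]],
    [[-0.2,0,-0.3],[-0.2,-0.9,0.5]],
    [[-0.2,-0.1,-0.4],[-0.1,-0.9,0.5]],
    [[-0.1,-0.1,-0.4],[-0.2,-0.9,0.5]],
    [[-0.2,0,-0.4],[-0.1,-0.9,0.5]],
    [[-0.1,-0.1,-0.4],[-0.2,-0.8,0.5]],
    [[-0.1,-0.1,-0.3],[-0.3,-0.8,0.5]],
    [[-0.1,0,-0.4],[-0.2,-0.8,0.5]]
  ]
}}

```text
clock: 12.5
tool_pos: [0.5361, -0.2357, 0.1254]
eef_rot: [0.309, 0.8, 0.499, 0.126]
contact_force: [-1.7, 0.2, -0.7]
opening: 0.553
finger_force: 0.8
```

```bash
python3 log.py; python3 - <<'E'
from lid import *
lid("side")
from low import *
n=now(); c=lowpose(57.5*.25**1.3,.75); print(57.5*.25**1.3,(c[0]-n[0]).round(4),np.degrees((c[1]*n[1].inv()).as_rotvec()).round(1))
# front fingertip (TCP - half gap along y): u must stay < .4795 minus half width
t=c[0]-.0242*c[1].apply([0,1,0]); e=lowpose(0,1); te=e[0]-.0242*e[1].apply([0,1,0])
for p,R in((t,c[1]),(te,e[1])): print("tip u,v,z",[(p+s*.009*R.apply([1,0,0]))@A for s in(-1,1) for A in(EX,EY,EZ)])
E
```

```text
12.5 [ 1.259  1.225 -0.807  1.741 -0.515  0.655  2.103] [ 0.5361 -0.2357  0.1254] [0.309 0.8   0.499 0.126] [-1.67  0.18 -0.74] 0.5532698516864377
side lid angle pct [12.8 13.9 15.5] 2092
9.483963108680177 [-0.0009 -0.0005 -0.0003] [ 0.  0. -0.]
tip u,v,z [np.float64(0.476901768166874), np.float64(-0.344482061023805), np.float64(0.10178014791790366), np.float64(0.4652541147556981), np.float64(-0.33089728857979517), np.float64(0.10372594535278479)]
tip u,v,z [np.float64(0.4728303711106713), np.float64(-0.3503975509506865), np.float64(0.07449794831054694), np.float64(0.46010244904931324), np.float64(-0.3376696288893286), np.float64(0.07449794831054694)]
```

Request:
{"name": "step_arm", "arguments": {
  "increments": [
    [[-0.2,-0.1,-0.4],[-0.3,-0.7,0.4]],
    [[-0.2,-0.1,-0.3],[-0.2,-0.7,0.5]],
    [[-0.1,0,-0.3],[-0.3,-0.7,0.5]],
    [[-0.1,-0.1,-0.4],[-0.4,-0.7,0.4]],
    [[0,0,-0.3],[-0.3,-0.5,0.4]],
    [[-0.1,-0.1,-0.3],[-0.4,-0.6,0.5]],
    [[0,0,-0.2],[-0.3,-0.5,0.4]],
    [[-0.1,-0.1,-0.3],[-0.4,-0.3,0.4]],
    [[0,0,-0.2],[-0.5,-0.3,0.4]],
    [[0,-0.1,-0.1],[-0.5,-0.1,0.4]]
  ]
}}

```text
clock: 13.55
tool_pos: [0.5279, -0.2412, 0.0974]
eef_rot: [0.252, 0.819, 0.492, 0.151]
contact_force: [0.3, 0.1, -1.3]
opening: 0.55
finger_force: 0.7
```

```bash
python3 log.py; python3 - <<'E'
from lid import *
lid("side","pics/side6.png")
from plan import *
im,d=r.snapshot("side");P=cast("side",d);U,V,Z=P@EX,P@EY,P[...,2]
m=(V>-.30)&(V<-.10)&(U>.46)&(U<.62)&(Z>.07)&(Z<.16);k=np.polyfit(U[m],Z[m],1);print("slope deg",-np.degrees(np.arctan(k[0])),"z at .46,.62",np.polyval(k,[.46,.62]))
n=now();print("axis",n[1].apply([0,0,1]).round(3))
E
```

```text
13.55 [ 1.274  1.279 -0.812  1.715 -0.439  0.664  2.208] [ 0.5279 -0.2412  0.0974] [0.252 0.819 0.492 0.151] [ 0.26  0.11 -1.31] 0.5501329746102142
side lid angle pct [3.7 4.6 6.1] 2060
slope deg 0.08432176583391857 z at .46,.62 [0.09664111 0.09640564]
axis [ 0.496  0.729 -0.471]
```

View pics/side6.png

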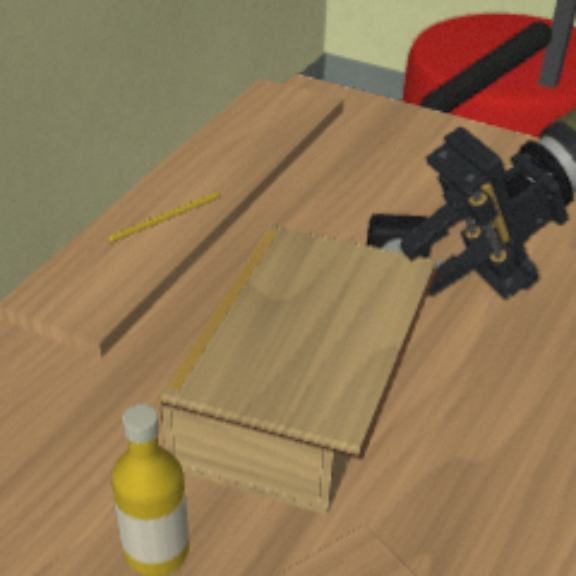

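The lid lies flat on the rim (slope 0.1°, top at 97 mm). The finger is under its far front corner at (432,285). Lower the finger off it and withdraw along the finger's axis.

Request:
{"name": "step_arm", "arguments": {
  "increments": [
    [[0,0,-0.1],[0,0,0]],
    [[0,0,-0.1],[0,0,0]],
    [[0,0,-0.1],[0,0,0]],
    [[0,0,-0.1],[0,0,0]],
    [[0,0,-0.1],[0,0,0]],
    [[0,0,0],[0,0,0]],
    [[-0.3,-0.4,0.2],[0,0,0]],
    [[-0.5,-0.7,0.4],[0,0,0]],
    [[-0.7,-1,0.6],[0,0,0]],
    [[-0.7,-1,0.6],[0,0,0]]
  ]
}}

```text
clock: 14.65
tool_pos: [0.5054, -0.2737, 0.1111]
eef_rot: [0.253, 0.819, 0.492, 0.152]
contact_force: [-0.1, -0.2, 0.6]
opening: 0.549
finger_force: 0.0
```

Request:
{"name": "step_arm", "arguments": {
  "increments": [
    [[-0.7,-1,0.7],[0,0,0]],
    [[-0.7,-1,0.7],[0,0,0]],
    [[-0.7,-1,0.7],[0,0,0]],
    [[-0.7,-1,0.7],[0,0,0]],
    [[-0.7,-1,1],[0,0,0]],
    [[-0.5,-0.8,1.5],[0,0,0]],
    [[0,0,2],[0,0,0]],
    [[0,0,2],[0,0,0]],
    [[0,0,1],[0,0,0]],
    [[0,0,0],[0,0,0]]
  ]
}}

```text
clock: 15.65
tool_pos: [0.4662, -0.3313, 0.2151]
eef_rot: [0.252, 0.82, 0.491, 0.153]
contact_force: [0.4, -0.8, 0.0]
opening: 0.553
finger_force: 0.0
```

```bash
python3 log.py; python3 - <<'E'
from h import *
from plan import *
im,d=r.snapshot("side");P=cast("side",d);U,V,Z=P@EX,P@EY,P[...,2]
cv2.imwrite("pics/side7.png",im[...,::-1])
m=(V>-.30)&(V<-.10)&(U>.46)&(U<.62)&(Z>.07)&(Z<.16);k=np.polyfit(U[m],Z[m],1);print("slope deg",-np.degrees(np.arctan(k[0])),"z",np.polyval(k,[.46,.62]))
im,d=r.snapshot("top");P=cast("top",d)
for nm,(a,b,c,e),(lo,hi) in (("glue",(285,325,180,220),(.02,.2)),("tape",(475,515,185,228),(.02,.1)),("offcut",(290,350,238,290),(.015,.06))):
    Q=P[c:e,a:b].reshape(-1,3);Q=Q[(Q[:,2]>lo)&(Q[:,2]<hi)];print(nm,np.median(Q,0).round(3))
E
```

```text
15.65 [ 1.406  1.091 -0.788  1.603 -0.422  0.993  2.12 ] [ 0.4662 -0.3313  0.2151] [0.252 0.82  0.491 0.153] [ 0.4  -0.84  0.03] 0.5526868084872195
slope deg 0.0574663156363589 z [0.09655019 0.09638972]
glue [0.588 0.119 0.116]
tape [ 0.592 -0.353  0.062]
offcut [0.435 0.085 0.027]
```

View pics/side7.png

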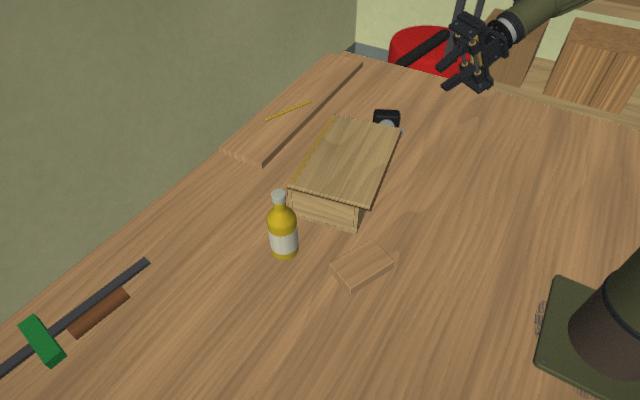

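The lid is shut at (345,160), the hand is clear at (480,60), and the glue, tape and offcut haven't moved.

```bash
python3 -c "
from plant import r
print(r.finish_job())"
```

```text
the job is handed in; nothing more can be done
None
```

The lid was tipped over its balance point, caught on a finger at about 58°, let down gently until fully shut, and the hand withdrawn with nothing else moved; the job was handed in at about 16 s of the 48 s allowed.

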